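Find the rocking corner of the jig plate and shim it

TASK

The jig plate on the dark baseboard rocks at one corner. With closed fingers press down gently on each of its four corner marks in turn (near left, far left, far right, near right) to feel which corner gives, then press the standing shim lever of that corner fully flat. Press no other shim, lift or grasp nothing, and leave the small things around alone.

Things in the scene. Friction and masses are not known exactly. Their poses are not given: they have to be found in the camera images.
- plate: loose grey metal jig plate, 235 (x, to the far edge) x 216 (y, left) x 8, about 0.8 kg, on four feet with seats under its marks (6 to +x). Origin on its underside (26 above table), at its centre. Strips on top: 6 high at the near edge, 10 high in the middle. Three corners sit firm; one, unseen and changing, floats 3.2 over its seat on a spring: over 6 N sinks it, let go it springs back.
- near_left (a point): near left press mark: a turned ring 20 across on the plate's top, near that corner (as seen from the robot). The point lies on the plate's top face (34 above the table), z up; press here, from above.
- far_left (a point): far left press mark: a turned ring 20 across on the plate's top, near that corner (as seen from the robot). The point lies on the plate's top face (34 above the table), z up; press here, from above.
- far_right (a point): far right press mark: a turned ring 20 across on the plate's top, near that corner (as seen from the robot). The point lies on the plate's top face (34 above the table), z up; press here, from above.
- near_right (a point): near right press mark: a turned ring 20 across on the plate's top, near that corner (as seen from the robot). The point lies on the plate's top face (34 above the table), z up; press here, from above.
- shim_a (a joint): angle of one shim lever, rad: 0 flat (hard stop); starts standing at 0.42 to 0.46, stays where left. Steel leaf 18 wide, 47 long, hinged 36 beyond (plate +x) a press mark and reaching over the plate to +x. Pushing its pad down takes 4 to 12 N; flat, its cam packs the gap under that corner. Letters say nothing of the corner: tell by the pad's point which mark it serves.
- shim_a_pad (a point): middle of the top of that shim's pad, 30 along the leaf from the hinge; when flat, 66 beyond (plate +x) the mark of the corner it serves and 9 above the plate's top; standing, about 10 higher and 12 nearer the mark, the leaf tilted with its far end up.
- seat_a: steel seat of the same foot as shim_a, hidden under the plate; origin at the foot's underside, 6 beyond (plate +x) the corner's press mark. Never touched by the robot.
- shim_b (a joint): angle of one shim lever, rad: 0 flat (hard stop); starts standing at 0.42 to 0.46, stays where left. Steel leaf 18 wide, 47 long, hinged 36 beyond (plate +x) a press mark and reaching over the plate to +x. Pushing its pad down takes 4 to 12 N; flat, its cam packs the gap under that corner. Letters say nothing of the corner: tell by the pad's point which mark it serves.
- shim_b_pad (a point): middle of the top of that shim's pad, 30 along the leaf from the hinge; when flat, 66 beyond (plate +x) the mark of the corner it serves and 9 above the plate's top; standing, about 10 higher and 12 nearer the mark, the leaf tilted with its far end up.
- seat_b: steel seat of the same foot as shim_b, hidden under the plate; origin at the foot's underside, 6 beyond (plate +x) the corner's press mark. Never touched by the robot.
- shim_c (a joint): angle of one shim lever, rad: 0 flat (hard stop); starts standing at 0.42 to 0.46, stays where left. Steel leaf 18 wide, 47 long, hinged 36 beyond (plate +x) a press mark and reaching over the plate to +x. Pushing its pad down takes 4 to 12 N; flat, its cam packs the gap under that corner. Letters say nothing of the corner: tell by the pad's point which mark it serves.
- shim_c_pad (a point): middle of the top of that shim's pad, 30 along the leaf from the hinge; when flat, 66 beyond (plate +x) the mark of the corner it serves and 9 above the plate's top; standing, about 10 higher and 12 nearer the mark, the leaf tilted with its far end up.
- seat_c: steel seat of the same foot as shim_c, hidden under the plate; origin at the foot's underside, 6 beyond (plate +x) the corner's press mark. Never touched by the robot.
- shim_d (a joint): angle of one shim lever, rad: 0 flat (hard stop); starts standing at 0.42 to 0.46, stays where left. Steel leaf 18 wide, 47 long, hinged 36 beyond (plate +x) a press mark and reaching over the plate to +x. Pushing its pad down takes 4 to 12 N; flat, its cam packs the gap under that corner. Letters say nothing of the corner: tell by the pad's point which mark it serves.
- shim_d_pad (a point): middle of the top of that shim's pad, 30 along the leaf from the hinge; when flat, 66 beyond (plate +x) the mark of the corner it serves and 9 above the plate's top; standing, about 10 higher and 12 nearer the mark, the leaf tilted with its far end up.
- seat_d: steel seat of the same foot as shim_d, hidden under the plate; origin at the foot's underside, 6 beyond (plate +x) the corner's press mark. Never touched by the robot.
- sander: bystander: purple sanding block, 34x64x10, lying on the middle of the plate's far part. Origin at its underside. Leave alone.
- pen: bystander: black mechanical pencil, 130 long, nearer the robot than the plate. Origin at its underside. Leave alone.
- fine_tweezers: bystander: steel tweezers, 98 long. Origin at its underside. Leave alone.
- spool: bystander: small wooden thread spool, 25x25x29, standing. Origin at its underside. Leave alone.
- cap: bystander: small blue glue-bottle cap, 12x22x12. Origin at its underside. Leave alone.
- lid_dish: bystander: small clear round dish lid, 37x7, beyond the plate. Origin at its underside. Leave alone.
- jar: bystander: small clear jar of teal paint, 34x34x21, beyond the plate. Origin at its underside. Leave alone.

How it is judged:
On the way, in this order (a step that is already met when the one before it is completed fails the run):
1. the fingers press on the plate at the near left mark (over 3 N, within 35 mm) (contact force between the fingers and plate above 3 N and horizontal distance between the grasp point and near_left below 0.035 m), for 0.05 s.
2. the fingers press on the plate at the far left mark (over 3 N, within 35 mm) (contact force between the fingers and plate above 3 N and horizontal distance between the grasp point and far_left below 0.035 m), for 0.05 s.
3. the fingers press on the plate at the far right mark (over 3 N, within 35 mm) (contact force between the fingers and plate above 3 N and horizontal distance between the grasp point and far_right below 0.035 m), for 0.05 s.
4. the fingers press on the plate at the near right mark (over 3 N, within 35 mm) (contact force between the fingers and plate above 3 N and horizontal distance between the grasp point and near_right below 0.035 m), for 0.05 s.
5. one shim is pressed flat, the other three still stand (((value of joint shim_a below 0.06 rad and value of joint each of shim_b, shim_c, shim_d above 0.25 rad) or (value of joint shim_b below 0.06 rad and value of joint each of shim_a, shim_c, shim_d above 0.25 rad) or (value of joint shim_c below 0.06 rad and value of joint each of shim_a, shim_b, shim_d above 0.25 rad) or (value of joint shim_d below 0.06 rad and value of joint each of shim_a, shim_b, shim_c above 0.25 rad))), for 0.2 s.
At the end, for the whole second after the job is handed in: Exactly one shim lies flat (under 0.06 rad), the other three still stand (over 0.25 rad), the plate lies level (within 0.02 rad) and at rest on its feet (((value of joint shim_a below 0.06 rad and value of joint each of shim_b, shim_c, shim_d above 0.25 rad) or (value of joint shim_b below 0.06 rad and value of joint each of shim_a, shim_c, shim_d above 0.25 rad) or (value of joint shim_c below 0.06 rad and value of joint each of shim_a, shim_b, shim_d above 0.25 rad) or (value of joint shim_d below 0.06 rad and value of joint each of shim_a, shim_b, shim_c above 0.25 rad)) and angle between plate's own z axis and vertical below 0.02 rad and linear speed of plate below 0.02 m/s); the robot touches nothing.
It fails at once if a shim is pressed down (under 0.25 rad) at a corner whose seat already bears the plate ((value of joint shim_a between 0.1 and 0.25 rad and contact force between plate and seat_a above 0.2 N) or (value of joint shim_b between 0.1 and 0.25 rad and contact force between plate and seat_b above 0.2 N) or (value of joint shim_c between 0.1 and 0.25 rad and contact force between plate and seat_c above 0.2 N) or (value of joint shim_d between 0.1 and 0.25 rad and contact force between plate and seat_d above 0.2 N)).
It fails at once if the plate is pressed harder than 80 N (contact force between the fingers and plate above 80 N).
It fails at once if the plate is lifted (over 10 mm) or tipped (over 0.1 rad) (height (world z) of plate above 0.036 m or angle between plate's own z axis and vertical above 0.1 rad).
It fails at once if a bystander is lifted or moved more than 30 mm (distance of any of sander, pen, fine_tweezers, spool, cap, lid_dish, jar from where it was at the start of the episode above 0.03 m).
It also fails if it takes over 64 s, if anything falls off the work surface, if the arm or the gripper's body presses on something with over 40 N, if the wrist force passes 120 N, or if a joint passes its speed limit or range.

ROBOT

A 6-joint arm with a two-finger parallel gripper is mounted at the origin on a cart in front of the work surface, level with it; the furniture and walls round the work are solid. World frame = base frame: x ahead of the robot, y to its left, z up, the work surface at z = 0. Lengths are in m, angles in rad, forces in N, time in s.
With the tool pointing down it reaches from about 0.15 to 0.775 m from the base axis. Payload 6.1 kg.
Tool frame: the origin (TCP) lies on the centre line of the jaws, within the pads' length; the fingertips stand 25 mm ahead of it and the grasp point (between the pads) lies 6 mm ahead of it (bot.tcp_to_tips is the distance from the TCP to the fingertips, in m); y points along the fingers, z is the direction in which the jaws open and shut, and the axes are right-handed (so a half turn about y gives the same grasp; the last joint's range is limited). The gripper opens to 85 mm and grips with 20 to 120 N. Pads are 22 mm wide; open, the fingers measure 114 mm over their backs; the gripper's body (76 mm by 85 mm) begins 54 mm behind the grasp point. The pads swing forward as they close: fully open they stand 13 mm farther back than shut.
Start: joints at [1.259, 0.126, -0.04, 1.405, 0, 1.571], TCP at [0.161, 0.5, 0.256] pointing down, gripper open.
Joint ranges: [-2.72, 2.72], [-0.95, 1.95], [-1.27, 1.35], [-1.78, 2.02], [-1.46, 1.47], [-3.14, 3.14]. Speed limits (rad/s): [2.39, 2.39, 3.01, 3.14, 3.14, 3.14].

INTERFACE

Orientations are given as a unit quaternion [x, y, z, w].
In Python, from rig import bot, viewer gives the robot as it stands. Calls block until the motion is done:
- bot.goto(position, orientation): joint-space move of the TCP to a pose.
- bot.move_straight(position, rot=None, max_speed=0.15): straight line of the TCP; rot=None keeps the orientation; max_speed is the mean speed in m/s.
- bot.goto_joints(angles): joint-space move.
- bot.command_gripper(opening): opening from 0.0 (shut) to 1.0 (fully open); the grip force is fixed at half the most; returns when the fingers have stopped.
- bot.dwell(seconds).
- bot.inverse_kinematics(position, orientation): joint angles nearest the present ones, or None.
- viewer.get_image(name): name is "side" or "top" or "wrist"; returns a dict with "pixels" (420x560x3 uint8, blue, green, red), "fx", "fy", "cx", "cy" (pixels), "cam_to_world" (4x4, takes a point from camera to world coordinates). Camera axes: x right, y down, z forward; pixel columns grow to the right and rows downward; lengths in m; the calibration is good to about 2 mm. A picture is of the moment at which its call begins. There is no depth.
A pose or a line that the arm cannot do raises bot.Unreachable and nothing moves.
- bot.finish_job(): hands the job in, once; it reports no verdict.
Readings, each from a call of its own:
- bot.get_time(): time.
- bot.get_joint_pos(): joint angles.
- bot.get_joint_vel(): joint speeds.
- bot.get_tau(): joint torques, N m.
- bot.get_ee_pos(): TCP position.
- bot.get_orientation(): TCP orientation.
- bot.get_force(): force on the tool from outside, world axes, zero at the start.
- bot.get_torque(): the same for the moment, N m.
- bot.get_opening(): opening from 0.0 (shut) to 1.0 (fully open).
Only numpy, scipy, OpenCV 4.12 (cv2) and the standard library are available. Lean on these libraries where they do the work, as an engineer would, in place of code of your own. Each camera call takes 0.05 s, during which the arm holds its last target. There are 200 camera calls.

## Working session

There is one attempt and no reset: what is moved stays moved. The work goes in short steps, each a Python script; the robot and the scene stay as the last script left them, time stands still between calls to the robot, and variables do not carry over. Pictures are saved under pics/ and viewed, about 8 in all and at most 12, crops included, and the job is handed in when it is done.

```bash
mkdir -p pics; ls; python3 - <<'E'
from rig import bot, viewer
import cv2, numpy as np
for n in ("top","side"):
    r=viewer.get_image(n); cv2.imwrite(f"pics/{n}0.png",r["pixels"])
    print(n,r["fx"],r["fy"],r["cx"],r["cy"],np.round(r["cam_to_world"],4).tolist())
print(bot.get_time(),bot.get_orientation(),bot.get_ee_pos(),bot.tcp_to_tips,bot.get_force())
E
```

```text
pics
top 463.98938786538235 463.98938786538235 287.1141939064087 216.30835842513858 [[0.0061, -0.9841, 0.1777, 0.3488], [-1.0, -0.006, 0.0012, -0.0317], [-0.0001, -0.1777, -0.9841, 1.161], [0.0, 0.0, 0.0, 1.0]]
side 518.3775545052905 518.3775545052905 274.6854645565699 207.3728290040725 [[-0.9637, -0.1051, 0.2454, 0.2341], [-0.267, 0.3666, -0.8913, 1.0526], [0.0037, -0.9244, -0.3813, 0.5431], [0.0, 0.0, 0.0, 1.0]]
0.1 [ 0.69902661 -0.10987409  0.10972986 -0.69803212] [0.16097289 0.49936595 0.25562321] 0.025 [-0.13283537 -0.49349269  0.00934035]
```

View pics/top0.png

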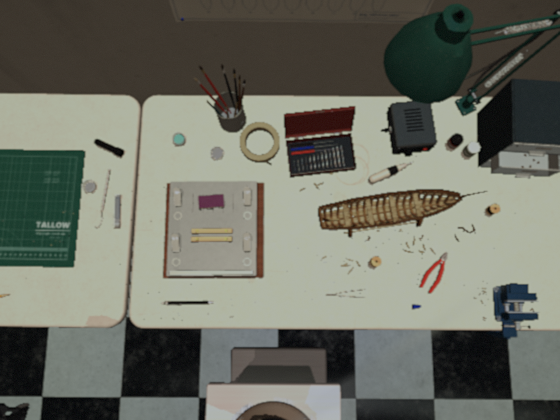

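View pics/side0.png

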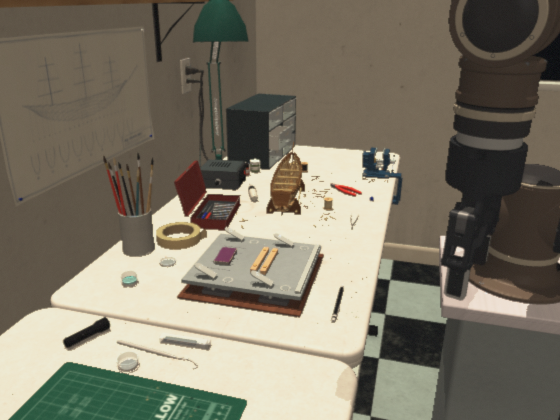

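The plate is around pixels (165–264, 182–277) in the top view. The levers and rings show at about x 177 and 249. I'll zoom in on that area.

```bash
python3 - <<'E'
import cv2
a=cv2.imread("pics/top0.png")[172:287,155:275]
cv2.imwrite("pics/crop1.png",cv2.resize(a,None,fx=5,fy=5,interpolation=cv2.INTER_CUBIC))
E
```

```text
(no output)
```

View pics/crop1.png

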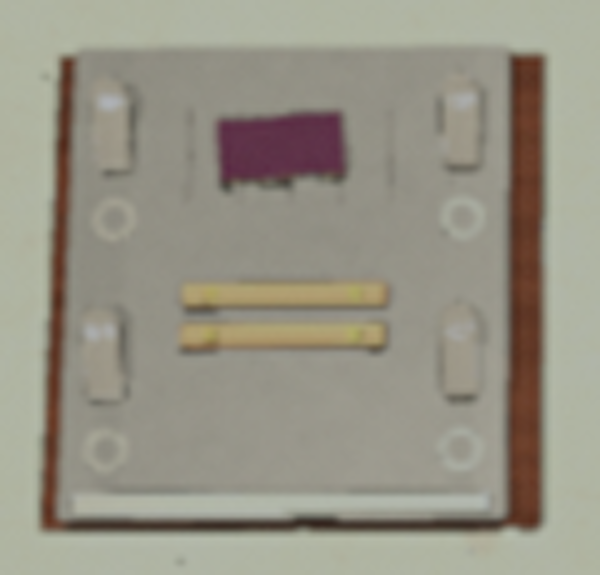

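```bash
cat > h.py <<'E'
from rig import bot, viewer
import cv2, numpy as np
from scipy.spatial.transform import Rotation as R
def ray(r,u,v,z):
    T=np.array(r["cam_to_world"]); d=T[:3,:3]@[(u-r["cx"])/r["fx"],(v-r["cy"])/r["fy"],1]
    return T[:3,3]+d*(z-T[2,3])/d[2]
def down(yaw):  # tool y down, jaw axis (tool z) at yaw in the world xy plane
    z=np.array([np.cos(yaw),np.sin(yaw),0]); y=np.array([0,0,-1.]); x=np.cross(y,z)
    return R.from_matrix(np.c_[x,y,z]).as_quat()
E
python3 - <<'E'
from h import *
print(np.round(R.from_quat(bot.get_orientation()).as_matrix(),2).tolist())
r=viewer.get_image("top")
c=lambda u,v:(155+(u+.5)/5-.5,172+(v+.5)/5-.5)
m={k:ray(r,*c(*p),.034) for k,p in dict(NL=(106,450),FL=(114,219),FR=(463,218),NR=(461,450)).items()}
for k in m: print(k,m[k].round(4))
for k,p in dict(NL=(103,352),FL=(114,130),FR=(462,125),NR=(461,352)).items(): print("leaf",k,ray(r,*c(*p),.05).round(4))
print([np.linalg.norm(m[a]-m[b]).round(4) for a,b in (("NL","FL"),("FL","FR"),("FR","NR"),("NR","NL"))])
np.savez("m.npz",**m)
for yaw in (np.pi/2,-np.pi/2):
  for k in m:
    q=bot.inverse_kinematics(m[k]+[0,0,.1],down(yaw)); print(yaw,k,None if q is None else np.round(q,2))
E
```

```text
[[0.95, -0.0, 0.31], [-0.31, -0.0, 0.95], [0.0, -1.0, -0.0]]
NL [0.4389 0.2389 0.034 ]
FL [0.5528 0.2405 0.034 ]
FR [0.5544 0.0682 0.034 ]
NR [0.44   0.0667 0.034 ]
leaf NL [0.4848 0.2388 0.05  ]
leaf FL [0.5943 0.2388 0.05  ]
leaf FR [0.5978 0.0683 0.05  ]
leaf NR [0.4858 0.0663 0.05  ]
[np.float64(0.1139), np.float64(0.1723), np.float64(0.1144), np.float64(0.1722)]
1.5707963267948966 NL [ 0.5   0.11 -0.33  1.13  0.    0.5 ]
1.5707963267948966 FL [ 0.41  0.3  -0.1   1.18  0.    0.41]
1.5707963267948966 FR [ 0.12  0.22 -0.2   1.15  0.    0.12]
1.5707963267948966 NR [ 0.15  0.01 -0.44  1.13  0.    0.15]
-1.5707963267948966 NL [ 0.5   0.11 -0.33  1.13  0.   -2.64]
-1.5707963267948966 FL [ 0.41  0.3  -0.1   1.18  0.   -2.73]
-1.5707963267948966 FR [ 0.12  0.22 -0.2   1.15  0.   -3.02]
-1.5707963267948966 NR [ 0.15  0.01 -0.44  1.13  0.   -2.99]
```

```bash
cat >> h.py <<'E'
Q=down(np.pi/2)
def press(x,y,z0,fmax=18,maxtravel=.006,step=.0005):
    """from tips at z0 step down until fmax or maxtravel past first contact; log (commanded tip z, real tip z, force)"""
    bot.move_straight([x,y,z0+.025],max_speed=.12); bot.dwell(.15)
    f0=bot.get_force()[2]; log=[]; zc=None; z=z0
    while True:
        z-=step; bot.move_straight([x,y,z+.025],max_speed=.02); bot.dwell(.04)
        f=bot.get_force()[2]-f0; log.append((z*1e3,(bot.get_ee_pos()[2]-.025)*1e3,f))
        if zc is None and f>2: zc=z
        if f>fmax or (zc and zc-z>maxtravel) or z<z0-.016: break
    return np.round(log,2)
E
python3 - <<'E'
from h import *
m=np.load("m.npz"); p=m["NL"]
bot.command_gripper(0); bot.goto([p[0],p[1],.145],Q)
L=press(p[0],p[1],.039); print(L.tolist())
bot.move_straight([p[0],p[1],.145],max_speed=.2); print(bot.get_time(),bot.get_opening())
E
```

```text
[[38.5, 38.69, -0.04], [38.0, 37.96, 0.81], [37.5, 37.45, 0.18], [37.0, 36.99, -0.82], [36.5, 36.47, -0.44], [36.0, 35.98, 0.25], [35.5, 35.49, -0.28], [35.0, 34.97, 1.22], [34.5, 34.5, 0.25], [34.0, 34.06, 0.55], [33.5, 33.84, 5.86], [33.0, 33.29, 5.0], [32.5, 32.81, 5.04], [32.0, 32.34, 6.19], [31.5, 31.88, 6.81], [31.0, 31.45, 6.74], [30.5, 31.14, 8.7], [30.0, 30.94, 10.34], [29.5, 30.87, 15.04], [29.0, 30.79, 18.55]]
9.8083 0.0036044280902611508
```

Near left gave about 3 mm at 5–8 N before it went firm. Next I'll press the other three.

```bash
python3 - <<'E'
from h import *
m=np.load("m.npz")
for k in ("FL","FR","NR"):
    p=m[k]; bot.goto([p[0],p[1],.145],Q)
    L=press(p[0],p[1],.0365); print(k,[l for l in L.tolist() if l[2]>1.5])
    bot.dwell(.1)
    bot.move_straight([p[0],p[1],.145],max_speed=.2); print(bot.get_time())
bot.goto([.4889,.2389,.2],Q)
r=viewer.get_image("wrist"); cv2.imwrite("pics/w.png",r["pixels"])
bot.goto([.40,.0,.25],Q)
r=viewer.get_image("top"); cv2.imwrite("pics/c2.png",cv2.resize(r["pixels"][172:287,155:275],None,fx=5,fy=5,interpolation=cv2.INTER_CUBIC))
print(bot.get_time())
E
```

```text
FL [[33.5, 34.03, 4.73], [33.0, 34.04, 7.85], [32.5, 34.04, 11.47], [32.0, 33.98, 14.36], [31.5, 33.96, 17.86], [31.0, 33.89, 19.79]]
15.2333
FR [[33.5, 34.05, 5.58], [33.0, 34.02, 8.09], [32.5, 34.02, 11.82], [32.0, 33.97, 14.82], [31.5, 33.93, 19.01]]
20.5583
NR [[33.5, 34.02, 5.04], [33.0, 33.99, 8.39], [32.5, 33.96, 13.39], [32.0, 33.86, 18.58]]
25.4083
27.3
```

View pics/w.png

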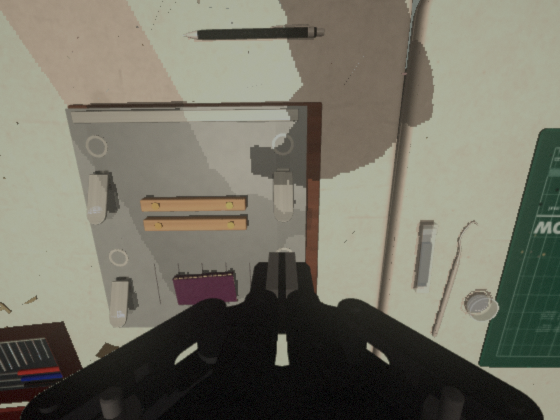

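NL gives 3 mm at 5–8 N. The others hold firm at 34 mm, and the wrist view shows the NL lever at (284,193), beyond its ring at (282,143). I'll press that lever now.

```bash
python3 - <<'E'
from h import *
p=np.load("m.npz")["NL"]; x,y=p[0]+.066,p[1]+.0005
bot.goto([x,y,.145],Q); bot.move_straight([x,y,.070+.025],max_speed=.12); bot.dwell(.15)
f0=bot.get_force()[2]; z=.070; L=[]
while z>.037:
    z-=.001; bot.move_straight([x,y,z+.025],max_speed=.03); bot.dwell(.04)
    f=bot.get_force()[2]-f0; L.append((z*1e3,(bot.get_ee_pos()[2]-.025)*1e3,f))
    if f>32: break
bot.dwell(.3); print(bot.get_force()-[0,0,f0])
print(np.round(L,1).tolist())
bot.move_straight([x,y,.145],max_speed=.15)
bot.goto([.40,.0,.25],Q)
r=viewer.get_image("top"); a=cv2.resize(r["pixels"][172:287,155:275],None,fx=5,fy=5,interpolation=cv2.INTER_CUBIC)
cv2.imwrite("pics/c3.png",a)
r=viewer.get_image("side"); cv2.imwrite("pics/s3.png",cv2.resize(r["pixels"][220:320,170:335],None,fx=4.5,fy=4.5,interpolation=cv2.INTER_CUBIC))
print(bot.get_time())
E
```

```text
[-5.88629666 -3.90453219 35.64161341]
[[69.0, 69.2, 0.1], [68.0, 67.9, 0.8], [67.0, 66.9, 0.1], [66.0, 66.0, 0.3], [65.0, 65.0, 0.1], [64.0, 63.9, -0.1], [63.0, 63.0, 1.0], [62.0, 62.0, 0.1], [61.0, 61.0, 0.4], [60.0, 60.1, 1.1], [59.0, 59.4, 3.5], [58.0, 58.8, 5.7], [57.0, 58.2, 6.6], [56.0, 57.5, 7.7], [55.0, 56.9, 9.3], [54.0, 56.3, 9.4], [53.0, 55.6, 11.3], [52.0, 54.7, 10.8], [51.0, 53.6, 10.3], [50.0, 52.3, 8.2], [49.0, 51.0, 7.5], [48.0, 49.7, 6.9], [47.0, 48.3, 5.3], [46.0, 46.6, 5.8], [45.0, 45.3, 5.2], [44.0, 44.2, 5.2], [43.0, 43.2, 5.9], [42.0, 42.9, 8.6], [41.0, 42.6, 14.4], [40.0, 42.5, 20.0], [39.0, 42.3, 25.2], [38.0, 42.1, 30.9], [37.0, 41.9, 35.1]]
40.925
```

View pics/s3.png

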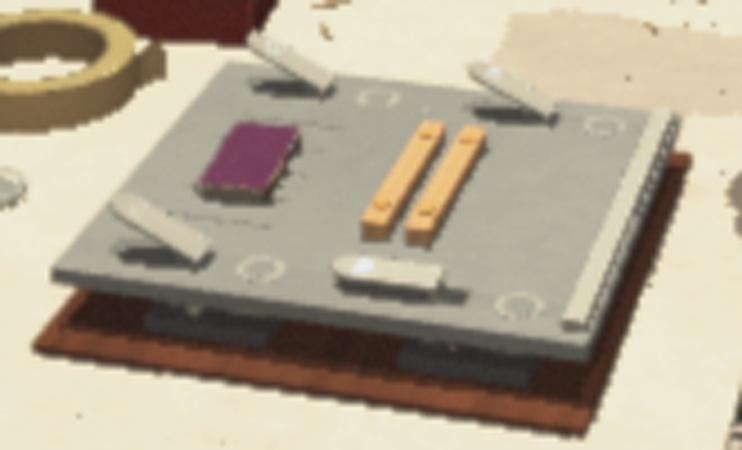

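The side view shows the NL lever flat at about (390,272) and the other three standing. The hard stop came at 43 mm, as expected. Handing in.

```bash
python3 -c "
from rig import bot
print(bot.get_force()); bot.finish_job()"
```

```text
[-0.60375283  0.3911963  -0.42808079]
the job is handed in; nothing more can be done
```

The rocking corner was near left. I pressed its shim lever flat and handed the job in at about 41 s; no verdict is reported.

- **Pressing the marks:** I pressed all four in the order given, with at most about 20 N. Near left sank from 33.8 to 30.9 mm at 5–9 N and then went firm. The other three held at 34.0 mm, moving less than 0.2 mm.
- **Pressing the shim:** the near left lever peaked at about 11 N. It met its hard stop at a tip height of about 43 mm, which is where a flat pad should be, and I held it there at about 36 N.
- **Last checks:** the side picture shows the near left lever flat and the other three standing. The sanding block looks undisturbed, and the arm is clear with about 0 N on the tool. I did not press the near left corner again to confirm it is now firm, and I judged the plate level only by eye.

No check failed or disagreed.

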